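# Count kiln posts into the tray and shut the lid

## Robot

A 7-joint arm with a two-finger parallel gripper is mounted at the origin on the work surface. World frame = base frame: x ahead of the robot, y to its left, z up, the work surface at z = 0. Lengths are in m, angles in rad, forces in N, time in s.
With the tool pointing down it reaches from about 0.4 to 0.85 m from the base axis. Payload 10.4 kg.
Tool frame: the origin (TCP) lies on the centre line of the jaws, within the pads' length; the fingertips stand 22 mm ahead of it and the grasp point (between the pads) lies 3 mm ahead of it; x points along the fingers, y is the direction in which the jaws open and shut, and the axes are right-handed (so a half turn about x gives the same grasp; the last joint's range is limited). The gripper opens to 87 mm and grips with 3 to 60 N. Pads are 19 mm wide; open, the fingers measure 117 mm over their backs; the gripper's body (75 mm by 190 mm) begins 51 mm behind the grasp point.
Start: joints at [1.266, 0.332, -0.065, 1.46, 0.022, 1.35, -0.088], TCP at [0.174, -0.6, 0.245] pointing down, gripper open.
Joint ranges: [-2.6, 2.6], [-0.5, 2.12], [-1.47, 1.34], [0.16, 2.42], [-1.27, 4.41], [0.06, 2.06], [-2.6, 2.6]. Speed limits (rad/s): [2.22, 2.22, 2.79, 2.79, 3.14, 3.14, 3.14].

## Interface

Orientations are given as a unit quaternion [x, y, z, w].
In Python, from bench import * gives the robot as it stands.
- The arm moves only by the tool arm_command, never from a script. Its argument "targets" is one flat list of numbers, 7 for each row, row after row: the turn, a rotation vector about the tool's x, y, z in units of 45 degrees (1.0 is 45 degrees), then the shift along the tool's x, y, z in units of 25 mm (1.0 is 25 mm), then the opening, from 0 (shut) to 1 (fully open). In form: [wx, wy, wz, tx, ty, tz, fingers, wx, wy, wz, tx, ty, tz, fingers, ...]. A call has 1 to 12 rows; each row shifts and turns the pose as measured when the row begins, along the tool's axes as they then stand; what a row does not reach is not made up. A row lasts 1/12 s, in which the tool goes at most 41.7 mm and 7.16 degrees, less where a joint would pass 70% of its speed; a pose out of reach is approached as far as the arm can. A call with a number of a shift or a turn outside -1 to 1 is refused whole. A call with a gripper value outside its range is refused whole. The fingers move at their own pace and stop on an object; "newtons" is the grip in N (left out, the last holds). Time passes only in rows, so rows that do not move let the fingers close. It gives the time, the measured TCP pose, the force and the opening at its end, in the units of the state.
- read_state(): the state, without advancing time (a new reading comes with each control period).
- camera(name): name is "side" or "top"; returns the picture (480x640x3 uint8, red, green, blue); there is no depth.
- calibration(name): a dict with "camera_matrix" (3x3 intrinsics, pixels), "D" ([k1, k2, p1, p2, k3] as OpenCV has them; the pictures are not rectified), "R" (3x3) and "t" (3): a world point X has camera coordinates R X + t. Camera axes: x right, y down, z forward; pixel columns grow to the right and rows downward; lengths in m; the calibration is good to about 2 mm. A picture is of the moment at which its call begins. calibration takes no time and is no camera call.
- close_job(): hands the job in, once; it reports no verdict.
The state is a dict: "time": time; "joint_positions": joint angles; "joint_vel": joint speeds; "joint_torque": joint torques, N m; "ee_pos": TCP position; "eef_rot": TCP orientation; "ft_force": force on the tool from outside, world axes, zero at the start; "torque": the same for the moment, N m; "width": finger opening in m.
Only numpy, scipy, OpenCV 4.12 (cv2) and the standard library are available. Lean on these libraries where they do the work, as an engineer would, in place of code of your own. Each camera call takes 0.05 s, during which the arm holds its last target.

## Task

Three short square kiln posts lie on the raised deck of the wooden counting tray. Sweep all three along the deck into the trough (slide them, do not lift them), then shut the trough's hinged lid fully and let go. Leave the other things on the table where they are.

Things in the scene. Friction and masses are not known exactly. Their poses are not given: they have to be found in the camera images.
- tray: Wooden counting tray, fixed to the table, 190 mm wide (its x) and 360 mm long (its y, from -200 to +160). Origin on the table, under the tray; z up. A raised deck takes its -y part, the trough its +y part, with a lid hinged on the outer (+y) wall of the trough.
- deck (a point): Centre of the deck's flat top, 100 mm above the table; axes as the tray's. Deck: tray y = -190 to +50, x = -85 to +85. Rim 15 mm high, 10 mm thick at its back end (-y) and both sides; none at +y, where it drops straight into the trough. The back 60 mm (tray y = -190 to -130) is free of posts at the start.
- trough (a point): Centre of the trough's floor, 8 mm above the table; axes as the tray's. Trough: tray y = 50 to 150, x = -85 to +85, wall tops level with the deck.
- lid (a joint): Angle of the trough's lid, rad: 0 = shut flat over the trough, pi/2 = upright, stop at 2.0. Starts open, leaning a little outward (tray +y). Plain plywood panel 190 x 115 x 8 mm, no handle. Stiff hinge: it stays at any angle, up to about 4 N at the free edge moves it; it must be pushed all the way down. Shut, its top is 108 mm above the table, from tray y = 45 to 160.
- lid_hinge (a point): Middle of the hinge line, which runs along the tray's x at tray y = 160, z = 100 mm, in the plane of the panel's inner (trough-side) face.
- lid_edge (a point): Middle of the lid's free edge, on the outer face (the top face when shut), 115 mm from the hinge line.
- post_a: Short cream fired-clay kiln post, square bar 64 x 26 x 26 mm, about 80 g, lying on the deck. Origin at its centre, x along its length.
- post_b: same as post_a: a cream fired-clay kiln post 64 x 26 x 26 mm, lying on the deck. Origin at its centre, x along its length.
- post_c: same as post_a: a cream fired-clay kiln post 64 x 26 x 26 mm, lying on the deck. Origin at its centre, x along its length.
- long_post: Bystander: long kiln post, 150 x 26 x 26 mm, lying on the table on the tray's +x side. Origin at its centre.
- brush: Bystander: brush 200 mm long lying on the table on the tray's -x side. Origin under its middle.
- cup: Bystander: unglazed clay cup, 72 mm across, 75 mm high, on the tray's +x side. Origin under its foot.
- bowl: Bystander: unglazed clay bowl, 140 mm across, 60 mm high, to the robot's right. Origin under its foot.
- jar: Bystander: grey lidded jar 84 mm across, 110 mm high, to the robot's left. Origin under its foot.
- spatula: Bystander: spatula 200 mm long lying on the table to the robot's left. Origin under its middle.
Things that resemble listed ones, but are neither listed nor needed, are in the scene too. What is shaped like the post_b but pink or purple is not meant.

How it is judged:
By the outcome, as a careful person would: the job done as asked, in the order asked, and still so for the second after the job is handed in, with the robot touching nothing.
It also fails if it takes over 56 s, if anything falls off the work surface, if the arm or the gripper's body presses on something with over 40 N, if the wrist force passes 120 N, or if a joint passes its speed limit or range.

## Working session

There is one attempt and no reset: what is moved stays moved. The work goes in short steps, Python scripts to look and compute and a tool call to move; the robot and the scene stay as the last step left them, time stands still between calls to the robot, and variables do not carry over. Pictures are saved under pics/ and viewed, and the job is handed in when it is done.

Besides the shell and the picture viewer there is one more tool, called after ">>>" by a JSON object that holds its "api" and its "payload", one argument or row to a line. arm_command: Moves the arm, as the interface text tells. Shifts and turns lie within -1 to 1; 1 stands for 25 mm of shift or 45 degrees of turn. Its arguments: {"type":"object","properties":{"targets":{"type":"array","items":{"type":"number","minimum":-1,"maximum":1}},"newtons":{"type":"number"}},"required":["targets"]}

```bash
ls; mkdir -p pics; python3 - <<'E'
from bench import *
import cv2
for n in("side","top"):
    im=camera(n); cv2.imwrite(f"pics/{n}0.png",im[:,:,::-1])
    c=calibration(n); print(n,c)
print(read_state())
E
```

```text
pics
side {'camera_matrix': array([[517.65362898,   0.        , 323.26032968],
       [  0.        , 517.65362898, 237.56379252],
       [  0.        ,   0.        ,   1.        ]]), 'D': array([-0.01680848,  0.        ,  0.        ,  0.        ,  0.        ]), 'R': array([[ 0.93040456, -0.36602461, -0.01932205],
       [-0.29713565, -0.7223299 , -0.62445971],
       [ 0.21461073,  0.58674143, -0.78081799]]), 't': array([-0.5301137 ,  0.24835979,  1.0839848 ])}
top {'camera_matrix': array([[502.69262852,   0.        , 328.68831248],
       [  0.        , 502.69262852, 238.42626333],
       [  0.        ,   0.        ,   1.        ]]), 'D': array([0.00165973, 0.        , 0.        , 0.        , 0.        ]), 'R': array([[ 0.02698518, -0.99947418,  0.01797698],
       [-0.99360751, -0.02879013, -0.10915701],
       [ 0.10961717, -0.01491644, -0.99386195]]), 't': array([-0.00487891,  0.55316   ,  1.22158992])}
{'time': 0.1, 'joint_positions': array([ 1.26642753,  0.33281253, -0.06471338,  1.46089877,  0.02159728,
        1.34993249, -0.08853526]), 'joint_vel': array([ 1.07455395e-03, -8.49105840e-04,  9.28632767e-05, -6.84839265e-05,
        7.30405145e-04, -1.78821772e-03,  5.84238629e-05]), 'joint_torque': array([ 3.30667390e-03, -6.24546647e+01,  2.61517492e-02, -3.90720606e+01,
       -6.13851473e-02,  3.65926197e-02,  6.46424337e-05]), 'ee_pos': array([ 0.17369174, -0.600017  ,  0.24381134]), 'eef_rot': array([-0.70001361, -0.09976126,  0.7001882 , -0.09881869]), 'ft_force': array([0.32092004, 0.38835425, 0.06146449]), 'torque': array([-0.00470476,  0.02274243,  0.00337128]), 'width': 0.08704365102791678}
```

View pics/side0.png

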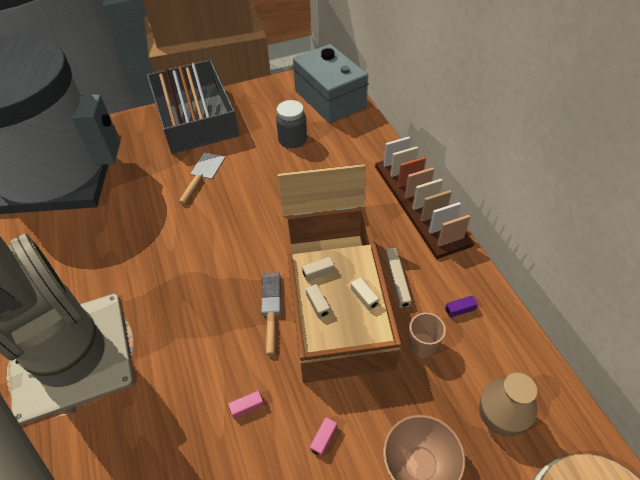

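View pics/top0.png

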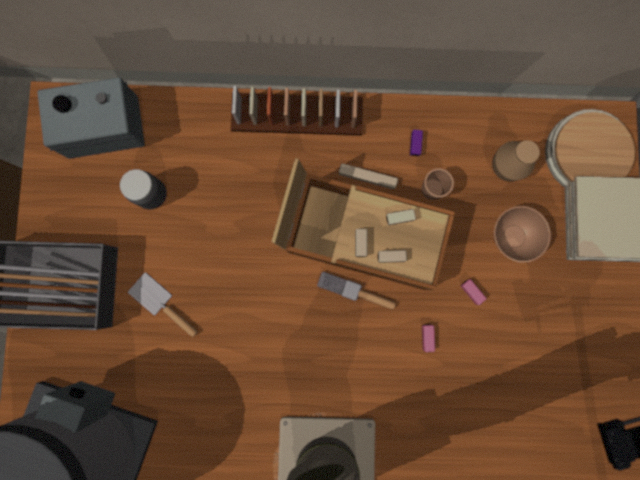

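Both views show three cream posts on the deck: top (401,216), (362,242), (392,256), and side (318,268), (364,293), (317,300). Pink or purple lookalikes lie on the table at top (474,291), (429,338) and (416,143). Other cream or brown items are the long post at top (368,176) and the test tiles in the rack. I'll enlarge this area.

```bash
python3 - <<'E'
import cv2
a=cv2.imread("pics/top0.png")[150:300,265:465]; cv2.imwrite("pics/topc.png",cv2.resize(a,None,fx=4,fy=4,interpolation=cv2.INTER_CUBIC))
a=cv2.imread("pics/side0.png")[155:380,260:420]; cv2.imwrite("pics/sidec.png",cv2.resize(a,None,fx=2.6,fy=2.6,interpolation=cv2.INTER_CUBIC))
E
```

```text
(no output)
```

View pics/topc.png

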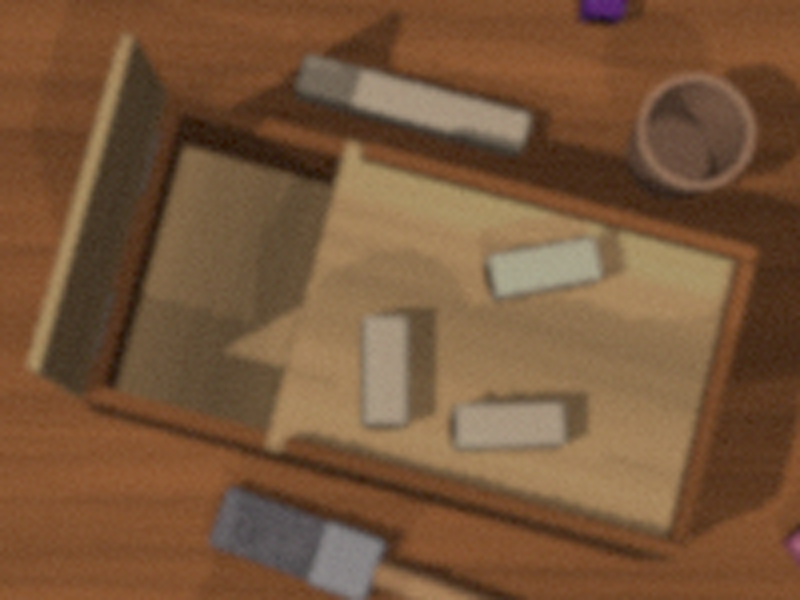

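View pics/sidec.png

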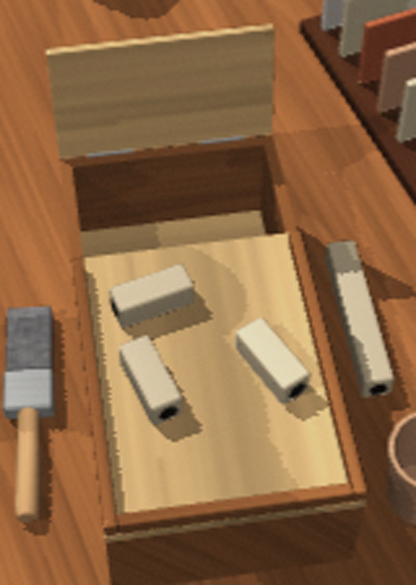

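```bash
cat > h.py <<'E'
from bench import *
import cv2, numpy as np
C={n:calibration(n) for n in("side","top")}
def nrm(n,p):
    c=C[n]; return cv2.undistortPoints(np.array([[p]],float),c["camera_matrix"],c["D"]).ravel()
def tri(pt,ps):
    P=[np.c_[C[n]["R"],C[n]["t"]] for n in("top","side")]
    X=cv2.triangulatePoints(P[0],P[1],nrm("top",pt).reshape(2,1),nrm("side",ps).reshape(2,1)).ravel(); return X[:3]/X[3]
def onz(n,p,z):
    c=C[n]; d=c["R"].T@np.r_[nrm(n,p),1]; o=-c["R"].T@c["t"]; return o+d*(z-o[2])/d[2]
def proj(n,X):
    c=C[n]; return cv2.projectPoints(np.array(X,float).reshape(-1,3),cv2.Rodrigues(c["R"])[0],c["t"],c["camera_matrix"],c["D"])[0].reshape(-1,2)
E
python3 - <<'E'
from h import *
T=lambda x,y:(265+x/4,150+y/4); S=lambda x,y:(260+x/2.6,155+y/2.6)
np.set_printoptions(precision=4,suppress=True)
for k,a,b in [("back+x",(757,250),(362,492)),("back-x",(685,548),(106,527)),("deckfront+x",(350,150),(290,235)),("deckfront-x",(272,447),(80,258)),("lid+x",(130,36),(273,26)),("lid-x",(32,368),(48,50)),
 ("P1",(547,268),(273,354)),("P2",(385,370),(151,291)),("P3",(510,425),(150,374))]:
    X=tri(T(*a),S(*b)); print(k,X,"reproj",proj("top",X)-T(*a),proj("side",X)-S(*b))
E
```

```text
back+x [ 0.6136 -0.2812  0.1133] reproj [[-0.0132  0.0546]] [[ 0.0683 -0.0194]]
back-x [ 0.4362 -0.2388  0.1146] reproj [[-0.1516  0.9357]] [[ 1.1587 -0.2737]]
deckfront+x [ 0.6685 -0.0416  0.1007] reproj [[-0.0261  0.1077]] [[ 0.117  -0.0332]]
deckfront-x [ 0.4937 -0.0003  0.1049] reproj [[ 0.2546 -1.3646]] [[-1.4676  0.3344]]
lid+x [0.7037 0.0851 0.215 ] reproj [[ 0.0907 -0.3524]] [[-0.3495  0.1011]]
lid-x [0.5223 0.1309 0.2143] reproj [[ 0.0452 -0.2436]] [[-0.2382  0.0572]]
P1 [ 0.5986 -0.1564  0.1235] reproj [[ 0.0899 -0.39  ]] [[-0.4533  0.1225]]
P2 [ 0.5359 -0.0636  0.1193] reproj [[-0.0102  0.0516]] [[ 0.0571 -0.0144]]
P3 [ 0.5064 -0.1363  0.1211] reproj [[ 0.0358 -0.1863]] [[-0.2156  0.0529]]
```

```bash
cat >> h.py <<'E'
from scipy.spatial.transform import Rotation as Ro
from scipy.optimize import least_squares
YAW=-0.239; O=np.array([.571,-.068,0])
def t2w(p,yaw=None,o=None):
    return Ro.from_euler("z",YAW if yaw is None else yaw).apply(np.array(p,float))+ (O if o is None else o)
def w2t(p): return Ro.from_euler("z",YAW).inv().apply(np.array(p,float)-O)
def rel(goal_t, yaw_deg_extra=0):
    """remaining shift in tool axes (units of 25mm) and turn (units 45deg) to reach TCP at tray coords goal_t"""
    s=read_state(); R=Ro.from_quat(s["eef_rot"]); y=Ro.from_euler("z",YAW).as_matrix()
    best=None
    for sg in(1,-1):
        G=np.c_[[0,0,-1],sg*y[:,0],np.cross([0,0,-1],sg*y[:,0])]
        r=(R.inv()*Ro.from_matrix(G)).as_rotvec()
        if best is None or np.linalg.norm(r)<np.linalg.norm(best[0]): best=(r,G)
    r,G=best; d=t2w(goal_t)-s["ee_pos"]
    print("turn45",r/np.radians(45),"shift now-axes",R.inv().apply(d)/.025,"goal-axes",G.T@d/.025,"tray tcp",w2t(s["ee_pos"])*1000)
E
python3 - <<'E'
from h import *
np.set_printoptions(precision=4,suppress=True)
T=lambda x,y:(265+x/4,150+y/4); S=lambda x,y:(260+x/2.6,155+y/2.6)
M=[((95,-200,115),(757,250),(362,492)),((-95,-200,115),(685,548),(106,527)),((85,50,100),(340,175),(290,235)),((-85,50,100),(280,430),(80,258))]
def f(q,z=1):
    r=[]
    for m,a,b in M:
        X=t2w(np.array(m)/1e3,q[2],np.array([q[0],q[1],0]))
        r+=list((proj("top",X)[0]-T(*a)))+list((proj("side",X)[0]-S(*b)))
    return r
s=least_squares(f,[.571,-.068,-.239],loss="soft_l1"); print(s.x,np.array(f(s.x)).reshape(-1,4))
q=s.x
for n in("top","side"):
    im=cv2.imread(f"pics/{n}0.png"); k=4 if n=="top" else 3
    im=cv2.resize(im,None,fx=k,fy=k,interpolation=cv2.INTER_CUBIC)
    for poly in [[(95,-200,115),(-95,-200,115),(-95,50,115),(95,50,115)],[(85,50,100),(-85,50,100),(-85,150,100),(85,150,100)],[(95,160,100),(-95,160,100)]]:
        X=t2w(np.array(poly)/1e3,q[2],np.array([q[0],q[1],0])); p=((proj(n,X)+.5)*k-.5).astype(np.int32)
        cv2.polylines(im,[p],True,(255,0,0),1)
    a=im[150*4:300*4,265*4:465*4] if n=="top" else im[190*3:385*3,270*3:420*3]
    cv2.imwrite(f"pics/ov_{n}.png",a)
print(read_state()["ee_pos"],Ro.from_quat(read_state()["eef_rot"]).as_matrix())
E
```

```text
[ 0.5703 -0.0663 -0.2337] [[ 0.8758 -1.2318  1.9195 -0.2282]
 [-0.0966  2.9495 -1.2146  0.5248]
 [ 0.6233 -4.509  -2.3741 -0.7353]
 [-2.7405  0.6636  0.7343  0.116 ]]
[ 0.1737 -0.6     0.2438] [[-0.0004  0.2781 -0.9606]
 [ 0.0013 -0.9606 -0.2781]
 [-1.     -0.0014  0.0001]]
```

View pics/ov_top.png

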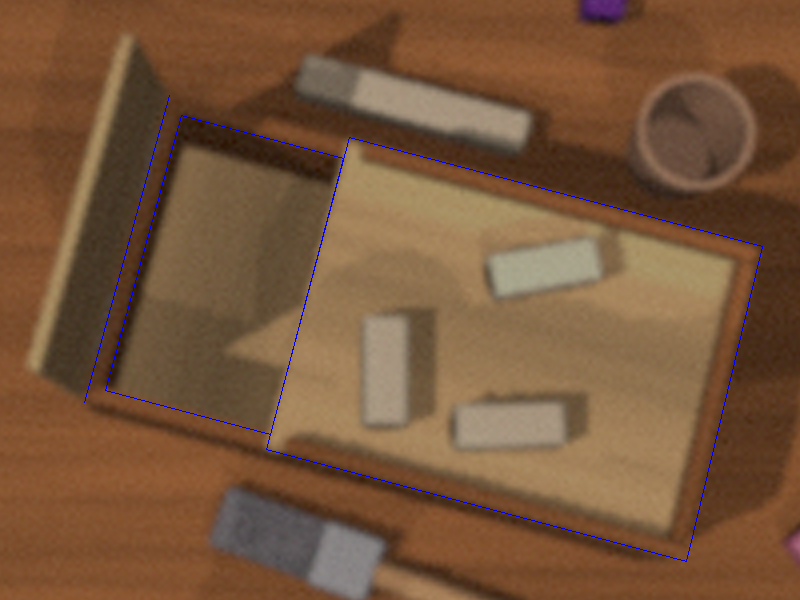

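View pics/ov_side.png

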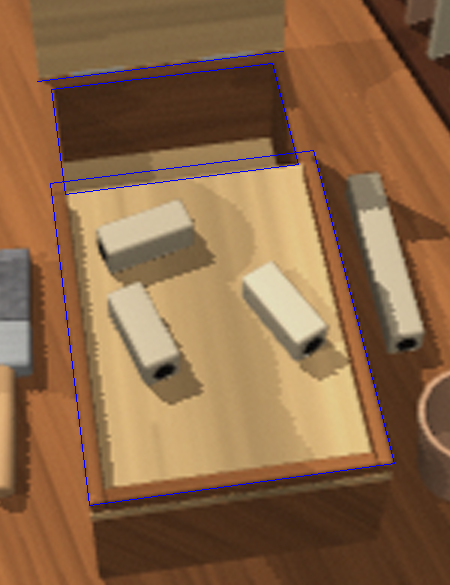

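```bash
sed -i 's/^YAW=.*/YAW=-0.235; O=np.array([.5703,-.0663,0])/' h.py; python3 - <<'E'
from h import *
np.set_printoptions(precision=3,suppress=True)
rel([.05,-.162,.2]); rel([.05,-.162,.13])
T=lambda x,y:(265+x/4,150+y/4)
for n,cs in dict(P1=[(490,257),(598,238),(603,278),(497,298)],P2=[(363,315),(407,315),(407,426),(363,423)],P3=[(455,406),(565,401),(566,443),(457,448)]).items():
    print(n,[(w2t(onz("top",T(*c),.126))*1000)[:2].round() for c in cs])
E
```

```text
turn45 [-1.342 -0.001  0.002] shift now-axes [  1.764  -9.471 -19.712] goal-axes [  1.752  12.457 -17.976] tray tcp [-261.435 -611.395  243.811]
turn45 [-1.342 -0.001  0.002] shift now-axes [  4.564  -9.468 -19.712] goal-axes [  4.552  12.457 -17.976] tray tcp [-261.435 -611.395  243.811]
P1 [array([ 45., -47.]), array([  72., -105.]), array([  50., -114.]), array([ 23., -57.])]
P2 [array([-7., 15.]), array([-1., -9.]), array([-63., -25.]), array([-68.,  -1.])]
P3 [array([-44., -49.]), array([ -25., -110.]), array([ -48., -116.]), array([-68., -56.])]
```

>>> {"api": "arm_command", "payload": {
  "targets": [0, 0, 0, 0, -0.48, -1, 0.25, 0, 0, 0, 0, -0.48, -1, 0.25, 0, 0, 0, 0, -0.48, -1, 0.25, 0, 0, 0, 0, -0.48, -1, 0.25, 0, 0, 0, 0, -0.48, -1, 0.25, 0, 0, 0, 0, -0.48, -1, 0.25, 0, 0, 0, 0, -0.48, -1, 0.25, 0, 0, 0, 0, -0.48, -1, 0.25, 0, 0, 0, 0, -0.48, -1, 0.25, 0, 0, 0, 0, -0.48, -1, 0.25]
}}

```text
time: 0.93
ee_pos: [0.3809, -0.4112, 0.2385]
eef_rot: [-0.698, -0.097, 0.703, -0.092]
ft_force: [-0.3, 0.8, -0.5]
width: 0.0285
```

```bash
python3 - <<'E'
from h import *
rel([.05,-.162,.2]); print(read_state()["width"])
E
```

```text
turn45 [-1.35962969  0.00199029  0.01337472] shift now-axes [ 1.51612472 -4.64535841 -9.59615679] goal-axes [ 1.54073674  6.1544791  -8.70130631] tray tcp [-103.86197746 -379.53265763  238.51841849]
0.02847848599501463
```

>>> {"api": "arm_command", "payload": {
  "targets": [0, 0, 0, 0, -0.48, -1, 0.25, 0, 0, 0, 0, -0.48, -1, 0.25, 0, 0, 0, 0, -0.48, -1, 0.25, 0, 0, 0, 0, -0.48, -1, 0.25, 0, 0, 0, 0, -0.48, -1, 0.25, 0, 0, 0, 0, -0.48, -1, 0.25, 0, 0, 0, 0, -0.48, -1, 0.25, 0, 0, 0, 0, -0.48, -1, 0.25, 0, 0, 0, 0, -0.48, -1, 0.25]
}}

```text
time: 1.68
ee_pos: [0.5757, -0.2374, 0.2347]
eef_rot: [-0.697, -0.098, 0.705, -0.09]
ft_force: [0.2, -0.9, -0.5]
width: 0.022
```

>>> {"api": "arm_command", "payload": {
  "targets": [-0.155, 0, 0, 0, 0, 0, 0.25, -0.155, 0, 0, 0, 0, 0, 0.25, -0.155, 0, 0, 0, 0, 0, 0.25, -0.155, 0, 0, 0, 0, 0, 0.25, -0.155, 0, 0, 0, 0, 0, 0.25, -0.155, 0, 0, 0, 0, 0, 0.25, -0.155, 0, 0, 0, 0, 0, 0.25, -0.155, 0, 0, 0, 0, 0, 0.25, -0.1, 0, 0, 0, 0, 0, 0.25, 0, 0, 0, 0, 0, 0, 0.25]
}}

```text
time: 2.52
ee_pos: [0.5794, -0.2267, 0.2289]
eef_rot: [-0.548, -0.453, 0.552, -0.435]
ft_force: [-0.1, -0.3, 0.3]
width: 0.0218
```

```bash
python3 - <<'E'
from h import *
rel([.05,-.162,.13]); print(read_state()["joint_positions"])
E
```

```text
turn45 [ 0.02914452 -0.01474772  0.02958859] shift now-axes [3.94567632 0.2361262  0.37582243] goal-axes [3.95425342 0.15235331 0.32561948] tray tcp [  46.19116716 -153.85951294  228.85633545]
[ 0.71390481  0.40404309 -0.54139564  1.44505928  0.19591741  1.37256478
 -0.04696496]
```

>>> {"api": "arm_command", "payload": {
  "targets": [0.03, -0.015, 0.03, 0, 0.2, 0.35, 0.25, 0, 0, 0, 0.8, 0, 0, 0.25, 0, 0, 0, 0.8, 0, 0, 0.25, 0, 0, 0, 0.8, 0, 0, 0.25, 0, 0, 0, 0.6, 0, 0, 0.25, 0, 0, 0, 0.4, 0, 0, 0.25, 0, 0, 0, 0, 0, 0, 0.25]
}}

```text
time: 3.1
ee_pos: [0.5822, -0.2372, 0.1394]
eef_rot: [0.56, 0.431, -0.56, 0.432]
ft_force: [0.3, 0.2, -0.4]
width: 0.0216
```

```bash
python3 - <<'E'
from h import *
rel([.05,-.162,.13]); print(read_state()["ft_force"])
a=camera("side")[150:390,250:430,::-1]; cv2.imwrite("pics/s1.png",cv2.resize(a,None,fx=2.4,fy=2.4))
a=camera("top")[150:300,265:465,::-1]; cv2.imwrite("pics/t1.png",cv2.resize(a,None,fx=3,fy=3))
E
```

```text
turn45 [-0.02901428  0.00076124 -0.00122852] shift now-axes [ 0.37736391 -0.05559924 -0.05499291] goal-axes [ 0.37744996 -0.0539702  -0.05601573] tray tcp [  51.34925501 -163.40039319  139.43624904]
[ 0.26732917  0.22230627 -0.41323411]
```

View pics/s1.png

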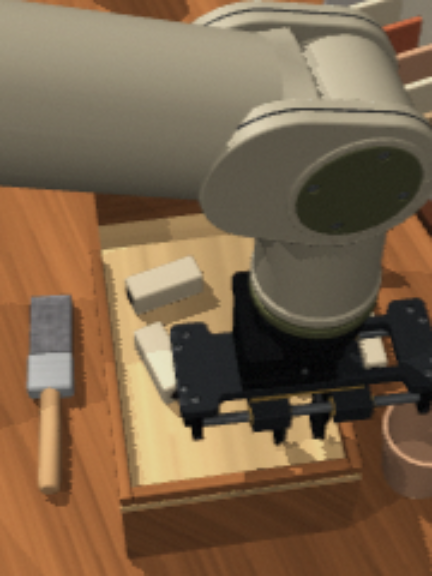

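The fingers are down behind the +x post, with fingertips at about (278,432) and (318,425) in the crop, and clear of the posts. I'll sweep lane 1 next.

>>> {"api": "arm_command", "payload": {
  "targets": [-0.03, 0, 0, 0.3, -0.05, 0, 0.25, 0, 0, 0, 0, 0, -0.4, 0.25, 0, 0, 0, 0, 0, -0.5, 0.25, 0, 0, 0, 0, 0, -0.5, 0.25, 0, 0, 0, 0, 0, -0.5, 0.25, 0, 0, 0, 0, 0, -0.5, 0.25]
}}

```text
time: 3.7
ee_pos: [0.5986, -0.176, 0.1378]
eef_rot: [0.557, 0.434, -0.554, 0.441]
ft_force: [0.1, -0.4, -0.3]
width: 0.0217
```

```bash
python3 - <<'E'
from h import *
rel([.05,.058,.13]); print(read_state()["ft_force"])
a=camera("top")[150:300,265:465,::-1]; cv2.imwrite("pics/t2.png",cv2.resize(a,None,fx=3,fy=3))
E
```

```text
turn45 [-0.00108331  0.00311866 -0.01279865] shift now-axes [ 0.29678454 -0.13186787 -6.32412506] goal-axes [ 0.31355726 -0.12341972 -6.32348618] tray tcp [  53.085493   -100.08715441  137.83893151]
[ 0.10712698 -0.36210715 -0.33540576]
```

View pics/t2.png

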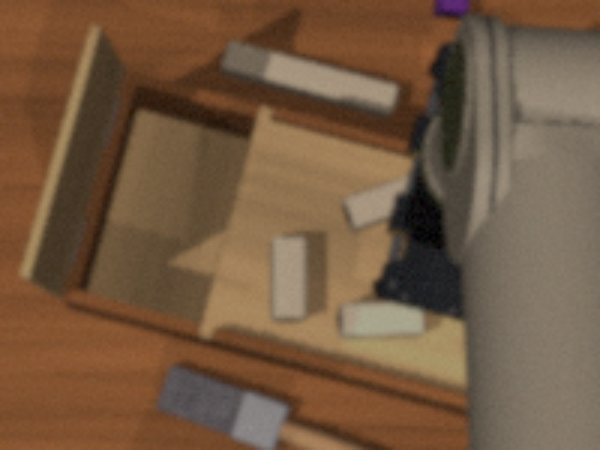

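>>> {"api": "arm_command", "payload": {
  "targets": [0, 0, -0.01, 0.3, -0.1, -0.2, 0.25, 0, 0, 0, 0.1, 0, -0.4, 0.25, 0, 0, 0, 0.05, 0, -0.5, 0.25, 0, 0, 0, 0.05, 0, -0.5, 0.25, 0, 0, 0, 0.05, 0, -0.5, 0.25]
}}

```text
time: 4.17
ee_pos: [0.6101, -0.1169, 0.1232]
eef_rot: [-0.555, -0.437, 0.555, -0.44]
ft_force: [0.0, -0.4, 1.2]
width: 0.0218
```

```bash
python3 - <<'E'
from h import *
rel([.05,.058,.13]); print(read_state()["ft_force"])
a=camera("top")[150:300,265:465,::-1]; cv2.imwrite("pics/t3.png",cv2.resize(a,None,fx=3,fy=3))
E
```

```text
turn45 [ 0.00233156  0.00272776 -0.00320284] shift now-axes [-0.27872469 -0.01040374 -3.91786075] goal-axes [-0.27029448 -0.01826919 -3.9184226 ] tray tcp [ 50.45672985 -39.96056502 123.24263802]
[ 0.03589152 -0.43428595  1.21596445]
```

View pics/t3.png

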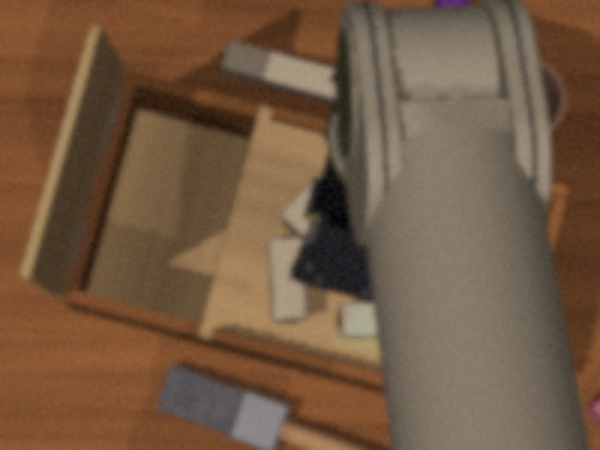

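>>> {"api": "arm_command", "payload": {
  "targets": [0, 0, 0, -0.25, 0, -0.2, 0.25, 0, 0, 0, 0, 0, -0.5, 0.25, 0, 0, 0, 0, 0, -0.5, 0.25]
}}

```text
time: 4.47
ee_pos: [0.6175, -0.0831, 0.1296]
eef_rot: [0.554, 0.438, -0.554, 0.44]
ft_force: [0.3, 1.2, -0.2]
width: 0.0214
```

```bash
python3 - <<'E'
from h import *
rel([.05,.058,.13]); print(read_state()["ft_force"])
a=camera("top")[150:300,265:465,::-1]; cv2.imwrite("pics/t4.png",cv2.resize(a,None,fx=4,fy=4))
a=camera("side")[150:390,250:430,::-1]; cv2.imwrite("pics/s4.png",cv2.resize(a,None,fx=2.4,fy=2.4))
E
```

```text
turn45 [ 0.00450786  0.00146051 -0.00196721] shift now-axes [-0.02042902  0.01481432 -2.53358463] goal-axes [-0.0175387   0.00581482 -2.53364292] tray tcp [ 49.85462961  -5.34107301 129.56153247]
[ 0.33577815  1.15858961 -0.17897863]
```

View pics/t4.png

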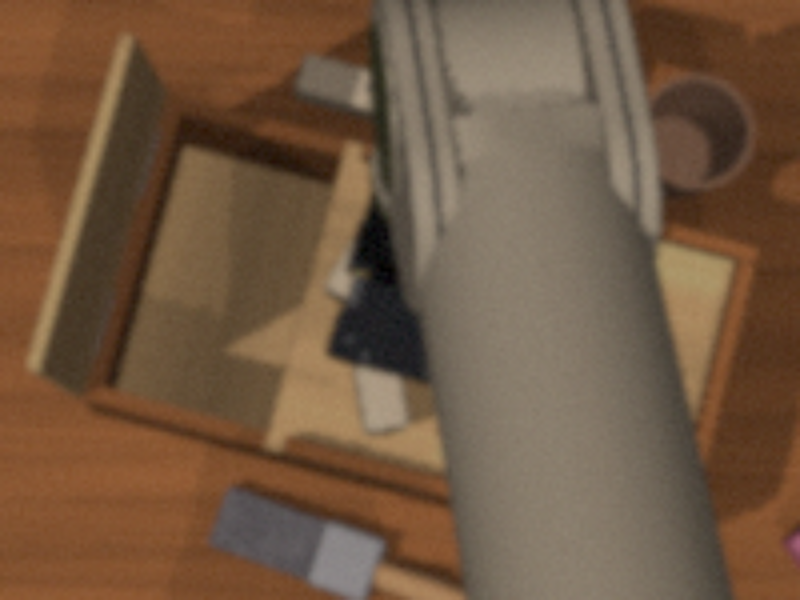

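View pics/s4.png

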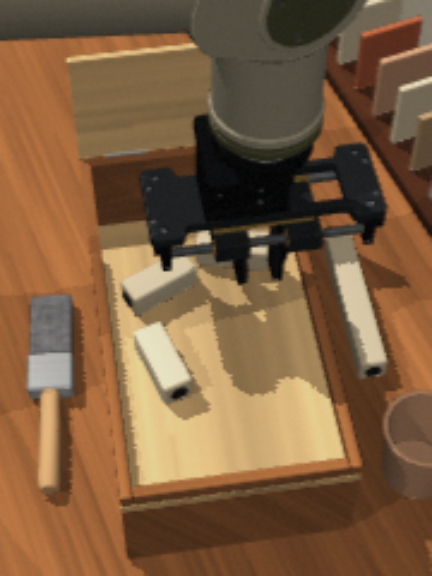

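The post now lies across the paddle but off-centre towards -x (side crop 195–270, fingers at 240 and 277). I'll back off, recentre and continue.

>>> {"api": "arm_command", "payload": {
  "targets": [0, 0, 0, 0, 0, 0.4, 0.25, 0, 0, 0, 0, -0.7, 0, 0.25, 0, 0, 0, 0, 0, -0.4, 0.25, 0, 0, 0, 0, 0, -0.5, 0.25, 0, 0, 0, 0, 0, -0.5, 0.25, 0, 0, 0, 0, 0, -0.5, 0.25, 0, 0, 0, 0, 0, -0.5, 0.25]
}}

```text
time: 5.15
ee_pos: [0.6125, -0.0325, 0.1294]
eef_rot: [-0.555, -0.436, 0.556, -0.439]
ft_force: [-0.6, -0.1, 0.6]
width: 0.0217
```

```bash
python3 - <<'E'
from h import *
rel([.035,.058,.13]); print(read_state()["ft_force"])
a=camera("side")[150:390,250:430,::-1]; cv2.imwrite("pics/s5.png",cv2.resize(a,None,fx=2.4,fy=2.4))
E
```

```text
turn45 [-0.00081045  0.00385185 -0.00315346] shift now-axes [-0.02426219  0.07127465 -0.61328126] goal-axes [-0.02258377  0.07160701 -0.61330664] tray tcp [ 33.20982465  42.66733395 129.43540576]
[-0.56209693 -0.05009117  0.58533308]
```

View pics/s5.png

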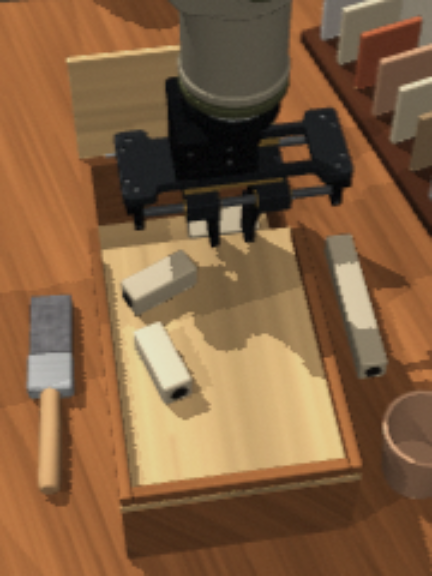

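>>> {"api": "arm_command", "payload": {
  "targets": [0, 0, 0, 0, 0, -0.4, 0.25, 0, 0, 0, 0, 0, -0.4, 0.25, 0, 0, 0, 0, 0, -0.2, 0.25, 0, 0, 0, 0, 0, 0, 0.25]
}}

```text
time: 5.53
ee_pos: [0.6198, 0.0015, 0.1293]
eef_rot: [0.554, 0.439, -0.553, 0.44]
ft_force: [0.5, 1.4, 0.6]
width: 0.0216
```

>>> {"api": "arm_command", "payload": {
  "targets": [0, 0, 0, -1, 0, 0, 0.25, 0, 0, 0, -1, 0, 0.3, 0.25, 0, 0, 0, -0.3, -0.3, 1, 0.25, 0, 0, 0, 0, -0.4, 1, 0.25, 0, 0, 0, 0, -0.4, 1, 0.25, 0, 0, 0, 0, -0.4, 1, 0.25, 0, 0, 0, 0, -0.4, 1, 0.25, 0, 0, 0, 0, -0.4, 1, 0.25, 0, 0, 0, 0, -0.4, 1, 0.25, 0, 0, 0, 0, -0.4, 1, 0.25, 0, 0, 0, 0, -0.4, 0.6, 0.25, 0, 0, 0, 0, 0, 0, 0.25]
}}

```text
time: 6.53
ee_pos: [0.4774, -0.2054, 0.1886]
eef_rot: [0.554, 0.439, -0.553, 0.44]
ft_force: [0.1, -1.4, 0.5]
width: 0.0214
```

```bash
python3 - <<'E'
from h import *
rel([-.046,-.162,.13]); print(read_state()["ft_force"],read_state()["time"])
a=camera("side")[150:390,250:430,::-1]; cv2.imwrite("pics/s6.png",cv2.resize(a,None,fx=2.4,fy=2.4))
a=camera("top")[150:300,265:465,::-1]; cv2.imwrite("pics/t6.png",cv2.resize(a,None,fx=4,fy=4))
E
```

```text
turn45 [ 0.00918707  0.00058894 -0.00178377] shift now-axes [2.34384687 0.47532664 0.20479623] goal-axes [2.34308344 0.48007896 0.20243333] tray tcp [ -58.00197398 -156.93916666  188.57708596]
[ 0.13302399 -1.36159756  0.52558618] 6.5333
```

View pics/s6.png

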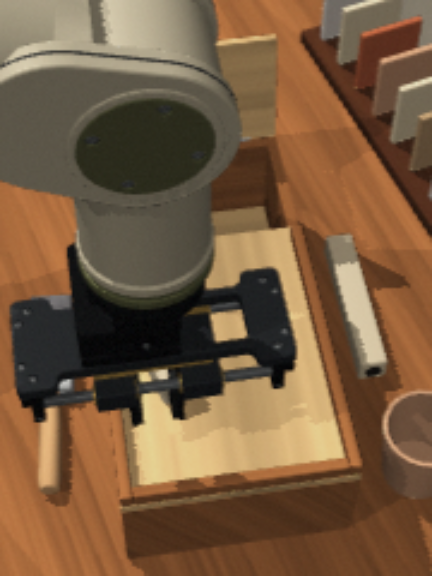

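View pics/t6.png

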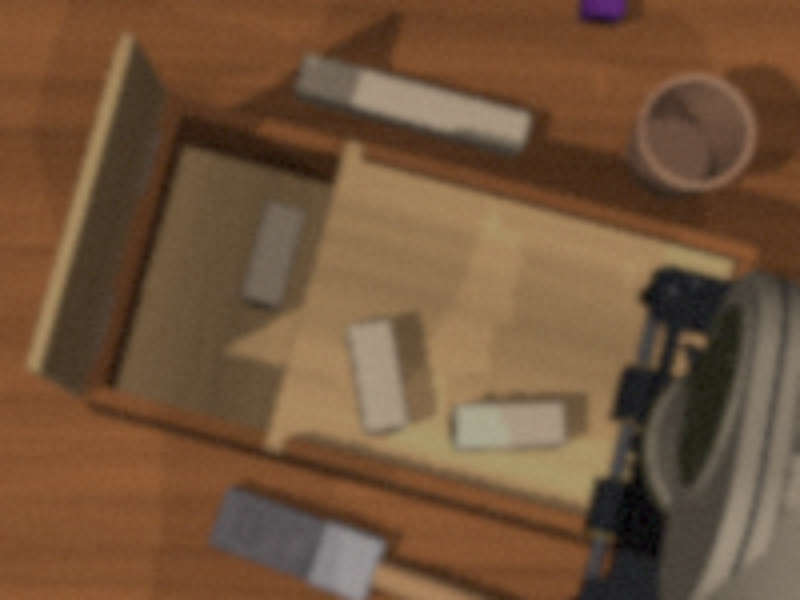

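P1 is in the trough at top crop (272,253). Now lane 2.

>>> {"api": "arm_command", "payload": {
  "targets": [0.01, 0, 0, 0.5, 0.5, 0.2, 0.25, 0, 0, 0, 0.8, 0, 0, 0.25, 0, 0, 0, 0.7, 0, 0, 0.25, 0, 0, 0, 0.3, 0, 0, 0.25, 0, 0, 0, 0, 0, 0, 0.25]
}}

```text
time: 7.05
ee_pos: [0.4966, -0.2049, 0.1311]
eef_rot: [0.556, 0.439, -0.551, 0.442]
ft_force: [-0.1, 0.5, 1.1]
width: 0.0215
```

```bash
python3 - <<'E'
from h import *
rel([-.046,-.162,.13]); print(read_state()["ft_force"],read_state()["time"])
E
```

```text
turn45 [ 0.01198895 -0.0036284  -0.00979894] shift now-axes [ 0.04065505 -0.26903412  0.40125038] goal-axes [ 0.04385663 -0.26491938  0.40364387] tray tcp [ -39.37701552 -151.90890316  131.09641584]
[-0.07315832  0.5192514   1.05840192] 7.05
```

>>> {"api": "arm_command", "payload": {
  "targets": [0.01, 0, 0, 0, -0.2, 0, 0.25, 0, 0, 0, 0, 0, -0.4, 0.25, 0, 0, 0, 0, 0, -0.5, 0.25, 0, 0, 0, 0, 0, -0.5, 0.25, 0, 0, 0, 0, 0, -0.5, 0.25]
}}

```text
time: 7.47
ee_pos: [0.5044, -0.1546, 0.1346]
eef_rot: [0.558, 0.435, -0.552, 0.44]
ft_force: [-0.2, -0.2, 0.2]
width: 0.0216
```

```bash
python3 - <<'E'
from h import *
rel([-.046,.06,.13]); print(read_state()["ft_force"],read_state()["time"])
a=camera("side")[150:390,250:430,::-1]; cv2.imwrite("pics/s7.png",cv2.resize(a,None,fx=2.4,fy=2.4))
E
```

```text
turn45 [-0.0010179  -0.00318144 -0.01383838] shift now-axes [ 0.19959492 -0.10566001 -6.44874629] goal-axes [ 0.18458961 -0.09841644 -6.44930785] tray tcp [ -43.53958904 -101.23269628  134.61474024]
[-0.20680133 -0.22052254  0.24798443] 7.4667
```

View pics/s7.png

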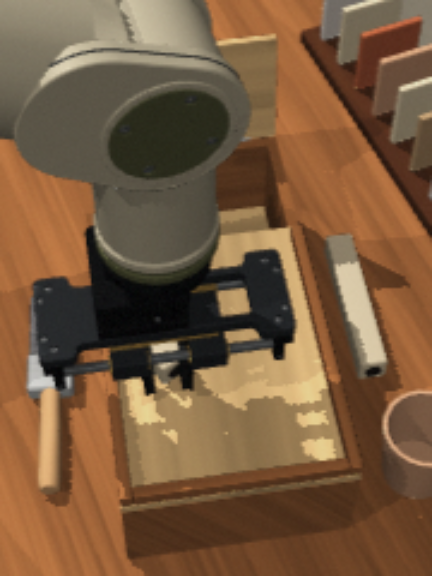

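>>> {"api": "arm_command", "payload": {
  "targets": [0, 0, -0.01, 0.15, -0.05, -0.3, 0.25, 0, 0, 0, 0.03, 0, -0.5, 0.25, 0, 0, 0, 0, 0, -0.5, 0.25, 0, 0, 0, 0, 0, -0.5, 0.25]
}}

```text
time: 7.85
ee_pos: [0.5177, -0.1088, 0.1341]
eef_rot: [0.558, 0.434, -0.553, 0.441]
ft_force: [4.1, -5.1, 1.0]
width: 0.0218
```

```bash
python3 - <<'E'
from h import *
rel([-.046,.06,.13]); print(read_state()["ft_force"],read_state()["time"])
a=camera("side")[150:390,250:430,::-1]; cv2.imwrite("pics/s8.png",cv2.resize(a,None,fx=2.4,fy=2.4))
a=camera("top")[150:300,265:465,::-1]; cv2.imwrite("pics/t8.png",cv2.resize(a,None,fx=4,fy=4))
E
```

```text
turn45 [-0.00163123  0.00093467 -0.01636968] shift now-axes [ 0.15989793 -0.19968142 -4.54411544] goal-axes [ 0.16575021 -0.19176608 -4.54424667] tray tcp [-41.20584793 -53.60616669 134.1437552 ]
[ 4.12004211 -5.07763105  1.03781178] 7.85
```

View pics/s8.png

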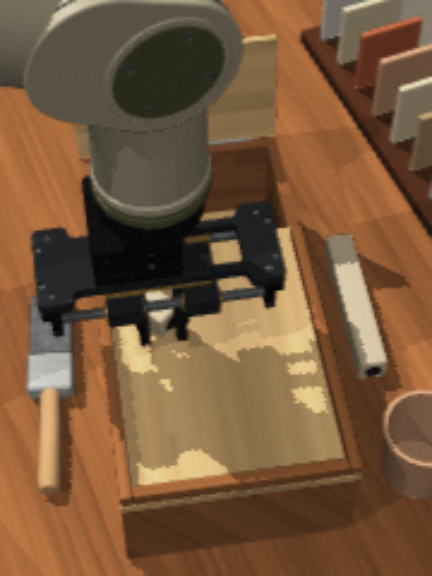

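View pics/t8.png

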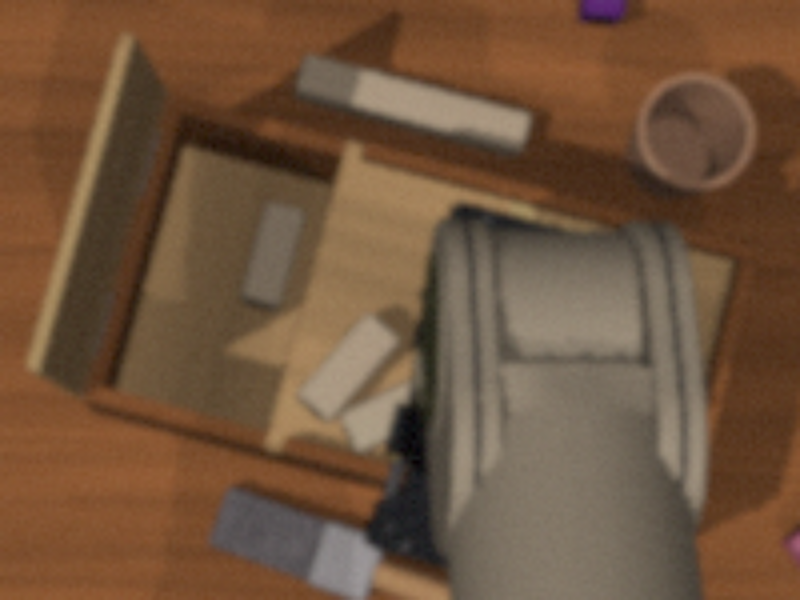

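P3 is slanted against the -x rim and touching P2. Force is about 6 N. I'll keep pushing slightly towards +x so its rear swings forward.

>>> {"api": "arm_command", "payload": {
  "targets": [0, 0, -0.01, 0.15, 0.15, -0.3, 0.25, 0, 0, 0, 0.03, 0.1, -0.4, 0.25, 0, 0, 0, 0, 0.1, -0.4, 0.25, 0, 0, 0, 0, 0, -0.4, 0.25]
}}

```text
time: 8.28
ee_pos: [0.5353, -0.0735, 0.1292]
eef_rot: [-0.556, -0.436, 0.556, -0.438]
ft_force: [-0.5, -1.5, 1.5]
width: 0.0217
```

```bash
python3 - <<'E'
from h import *
rel([-.046,.06,.13]); print(read_state()["ft_force"],read_state()["time"])
a=camera("side")[150:390,250:430,::-1]; cv2.imwrite("pics/s9.png",cv2.resize(a,None,fx=2.4,fy=2.4))
a=camera("top")[150:300,265:465,::-1]; cv2.imwrite("pics/t9.png",cv2.resize(a,None,fx=4,fy=4))
E
```

```text
turn45 [-0.00398312  0.00252117 -0.00218363] shift now-axes [-0.03915776 -0.55613013 -3.00197249] goal-axes [-0.03226594 -0.54679739 -3.00376837] tray tcp [-32.33006536 -15.09420927 129.19335159]
[-0.53997668 -1.48428186  1.47343403] 8.2833
```

View pics/s9.png

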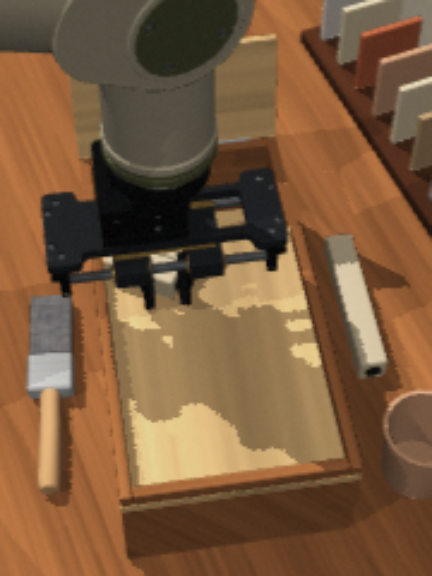

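View pics/t9.png

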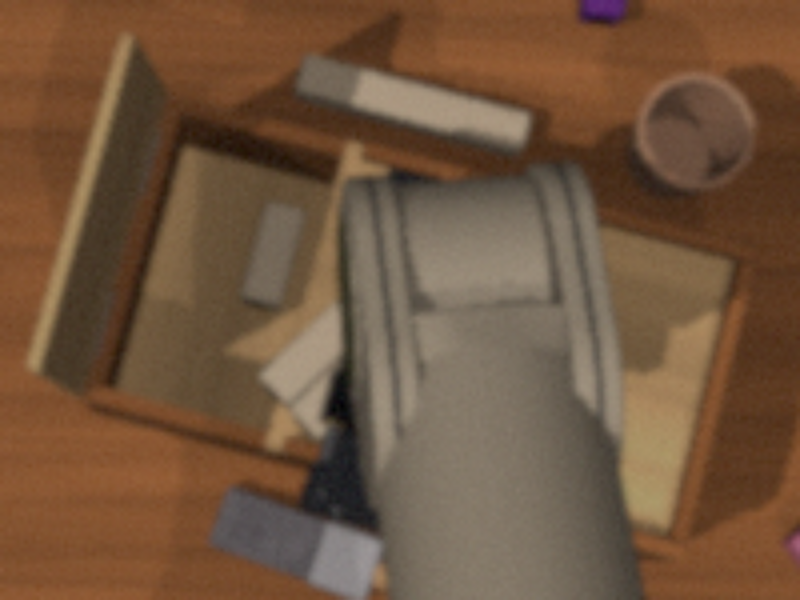

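Both posts are moving together, and the leading one overhangs the edge at (265,380). I'll continue.

>>> {"api": "arm_command", "payload": {
  "targets": [0, 0, 0, 0, 0, -0.4, 0.25, 0, 0, 0, 0, 0, -0.5, 0.25, 0, 0, 0, 0, 0, -0.5, 0.25, 0, 0, 0, 0, 0, -0.5, 0.25]
}}

```text
time: 8.72
ee_pos: [0.5461, -0.0255, 0.1289]
eef_rot: [-0.555, -0.436, 0.557, -0.438]
ft_force: [1.3, -0.7, 0.5]
width: 0.0217
```

```bash
python3 - <<'E'
from h import *
rel([-.046,.06,.13]); print(read_state()["ft_force"],read_state()["time"])
a=camera("side")[150:390,250:430,::-1]; cv2.imwrite("pics/s10.png",cv2.resize(a,None,fx=2.4,fy=2.4))
a=camera("top")[150:300,265:465,::-1]; cv2.imwrite("pics/t10.png",cv2.resize(a,None,fx=4,fy=4))
E
```

```text
turn45 [-0.00534136  0.00361607 -0.00090435] shift now-axes [-0.04732653 -0.52336552 -1.03618582] goal-axes [-0.0440102  -0.51904619 -1.03850203] tray tcp [-33.02384535  34.03744915 128.89974488]
[ 1.2709022  -0.6910258   0.53061985] 8.7167
```

View pics/s10.png

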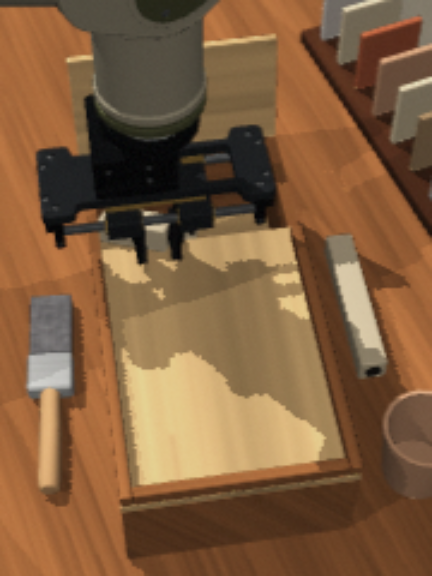

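View pics/t10.png

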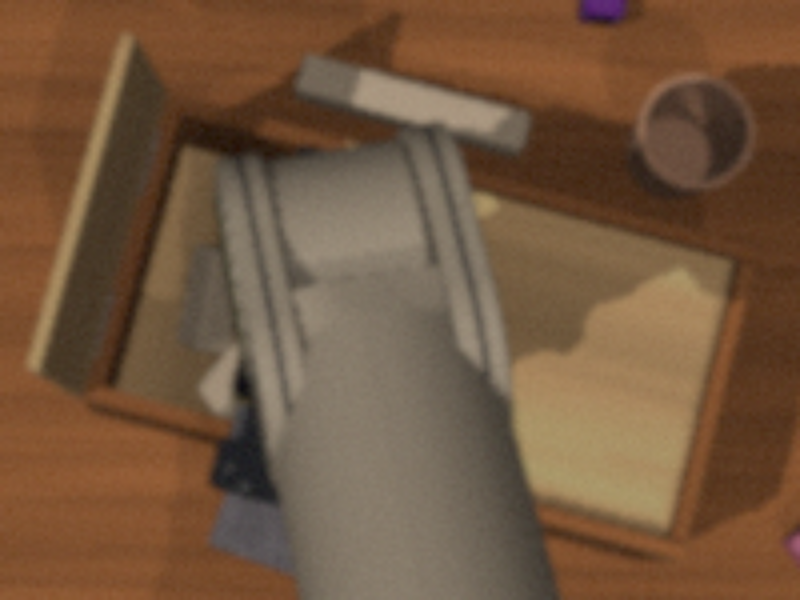

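One post has fallen. The last overhangs the edge at top crop (215,390), left of the fingers. I'll recentre towards -x and finish.

>>> {"api": "arm_command", "payload": {
  "targets": [0, 0, 0, 0, 0, 0.4, 0.25, 0, 0, 0, 0, -0.6, 0, 0.25, 0, 0, 0, 0, -0.2, -0.4, 0.25, 0, 0, 0, 0, 0, -0.5, 0.25, 0, 0, 0, 0, 0, -0.5, 0.25, 0, 0, 0, 0, 0, -0.5, 0.25, 0, 0, 0, 0, 0, -0.1, 0.25]
}}

```text
time: 9.4
ee_pos: [0.5343, 0.0151, 0.1284]
eef_rot: [-0.556, -0.435, 0.558, -0.436]
ft_force: [-0.7, 0.1, -0.1]
width: 0.0223
```

```bash
python3 - <<'E'
from h import *
rel([-.046,.06,.13]); print(read_state()["ft_force"],read_state()["time"])
a=camera("side")[150:390,250:430,::-1]; cv2.imwrite("pics/s11.png",cv2.resize(a,None,fx=2.4,fy=2.4))
E
```

```text
turn45 [-0.01012478  0.00495691  0.00042737] shift now-axes [-0.06333238  0.32051001  0.42948402] goal-axes [-0.06490188  0.31710717  0.43176958] tray tcp [-53.92767933  70.79423958 128.37745309]
[-0.73956021  0.10890492 -0.08344249] 9.4
```

View pics/s11.png

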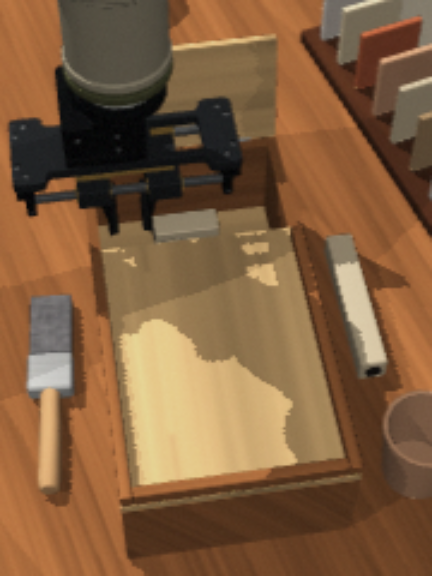

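The deck is empty. I'll lift clear and check the trough.

>>> {"api": "arm_command", "payload": {
  "targets": [0, 0, 0, -0.8, 0, 0.2, 0, 0, 0, 0, -1, 0, 0.3, 0, 0, 0, 0, -1, 0, 0.3, 0, 0, 0, 0, -1, 0, 0.7, 0, 0, 0, 0, -1, 0, 1, 0, 0, 0, 0, -1, 0, 1, 0, 0, 0, 0, -0.5, 0, 1, 0, 0, 0, 0, 0, 0, 0.7, 0, 0, 0, 0, 0, 0, 0, 0]
}}

```text
time: 10.2
ee_pos: [0.4987, -0.1242, 0.2932]
eef_rot: [-0.555, -0.434, 0.56, -0.435]
ft_force: [0.5, -0.5, 0.0]
width: 0.0003
```

```bash
python3 - <<'E'
from h import *
rel([.0,.225,.28]); print(read_state()["ft_force"],read_state()["time"],read_state()["width"])
a=camera("side")[150:390,250:430,::-1]; cv2.imwrite("pics/s12.png",cv2.resize(a,None,fx=2.4,fy=2.4))
a=camera("top")[150:300,265:465,::-1]; cv2.imwrite("pics/t12.png",cv2.resize(a,None,fx=4,fy=4))
E
```

```text
turn45 [-0.01448383  0.00950902  0.00432809] shift now-axes [  0.43001931   2.1121844  -11.94580921] goal-axes [  0.52653846   2.2462899  -11.91744671] tray tcp [-56.1572476  -72.93616786 293.1634615 ]
[ 0.53338283 -0.53316133  0.00937523] 10.2 0.00031649920264608576
```

View pics/s12.png

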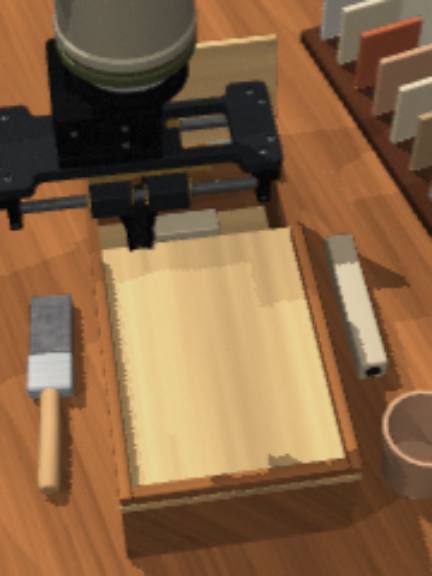

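View pics/t12.png

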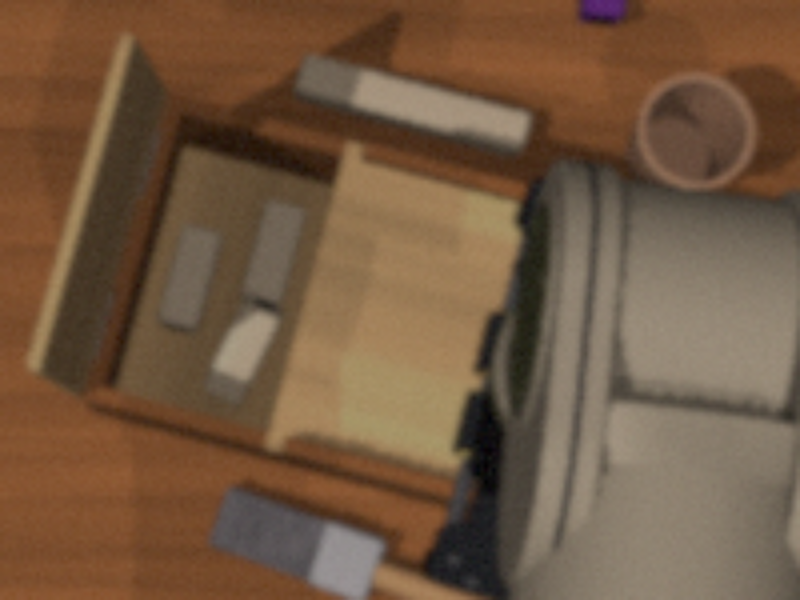

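All three posts lie flat in the trough at top crop (190,277), (272,253) and (243,350). Next I'll go over and behind the lid.

>>> {"api": "arm_command", "payload": {
  "targets": [-0.01, 0.01, 0, 0, 0.19, -1, 0, 0, 0, 0, 0, 0.19, -1, 0, 0, 0, 0, 0, 0.19, -1, 0, 0, 0, 0, 0, 0.19, -1, 0, 0, 0, 0, 0, 0.19, -1, 0, 0, 0, 0, 0, 0.19, -1, 0, 0, 0, 0, 0, 0.19, -1, 0, 0, 0, 0, 0, 0.19, -1, 0, 0, 0, 0, 0, 0.19, -1, 0, 0, 0, 0, 0, 0.19, -1, 0, 0, 0, 0, 0, 0.19, -1, 0, 0, 0, 0, 0, 0.1, -1, 0]
}}

```text
time: 11.3
ee_pos: [0.6217, 0.1788, 0.2848]
eef_rot: [-0.551, -0.445, 0.557, -0.434]
ft_force: [1.3, -0.6, 0.1]
width: 0.0004
```

```bash
python3 - <<'E'
from h import *
rel([.0,.225,.195]); print(read_state()["ft_force"],read_state()["time"],read_state()["joint_positions"])
E
```

```text
turn45 [ 0.00640093 -0.00384737  0.02189766] shift now-axes [3.58222828 0.34148578 1.02605516] goal-axes [3.59069688 0.28492995 1.01364295] tray tcp [ -7.12324866 250.34107367 284.76742191]
[ 1.28195767 -0.64587512  0.05856488] 11.3 [ 0.14721882  0.46207097 -0.70863803  1.29112981  0.28118608  1.50282132
 -0.75998181]
```

>>> {"api": "arm_command", "payload": {
  "targets": [0, 0, 0.02, 0.6, 0.3, 0, 0, 0, 0, 0, 1, 0, 0.2, 0, 0, 0, 0, 1, 0, 0.2, 0, 0, 0, 0, 0.6, 0, 0.2, 0, 0, 0, 0, 0.2, 0, 0.2, 0, 0, 0, 0, 0, 0, 0, 0]
}}

```text
time: 11.8
ee_pos: [0.6189, 0.1773, 0.1919]
eef_rot: [0.55, 0.451, -0.548, 0.44]
ft_force: [-0.3, -0.5, -0.7]
width: 0.0004
```

```bash
python3 - <<'E'
from h import *
rel([.0,.2,.195]); print(read_state()["ft_force"],read_state()["time"])
a=camera("side")[100:390,230:450,::-1]; cv2.imwrite("pics/s13.png",cv2.resize(a,None,fx=2,fy=2))
E
```

```text
turn45 [ 0.03617184 -0.01440223  0.01391919] shift now-axes [-0.14885685  0.32007365  1.93827048] goal-axes [-0.12316957  0.37651172  1.92991351] tray tcp [ -9.41279293 248.24783766 191.92076075]
[-0.31585681 -0.5490182  -0.66853915] 11.8
```

View pics/s13.png

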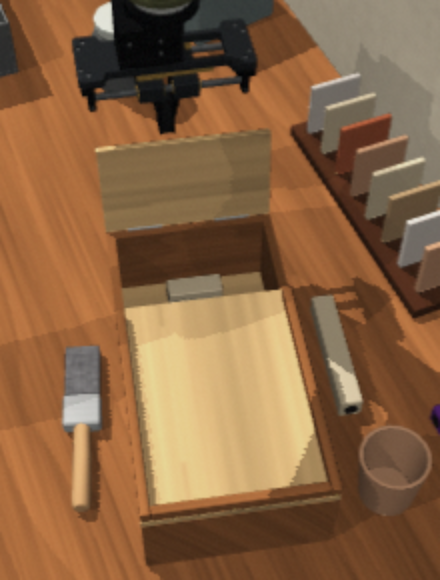

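>>> {"api": "arm_command", "payload": {
  "targets": [0.03, -0.01, 0.01, 0, 0.3, 0.4, 0, 0, 0, 0, -0.05, 0, 0.5, 0, 0, 0, 0, 0, 0, 0.5, 0, 0, 0, 0, 0, 0, 0.5, 0, 0, 0, 0, 0, 0, 0.5, 0]
}}

```text
time: 12.27
ee_pos: [0.6139, 0.1173, 0.198]
eef_rot: [0.557, 0.441, -0.551, 0.439]
ft_force: [1.2, 2.5, 2.1]
width: 0.0004
```

```bash
python3 - <<'E'
from h import *
rel([.0,.139,.191]); print(read_state()["ft_force"],read_state()["time"])
E
```

```text
turn45 [ 0.00846976 -0.01027191 -0.00341977] shift now-axes [2.64391263e-01 1.02606947e-03 1.99080993e+00] goal-axes [0.28042176 0.01499351 1.98855898] tray tcp [ -0.37483763 188.71397452 198.01054407]
[1.17741039 2.49120176 2.14025908] 12.2667
```

>>> {"api": "arm_command", "payload": {
  "targets": [0, 0, 0, 0.05, 0, 0.5, 0, 0, 0, 0, 0.05, 0, 0.5, 0, 0, 0, 0, 0.08, 0, 0.5, 0, 0, 0, 0, 0.1, 0, 0.4, 0]
}}

```text
time: 12.6
ee_pos: [0.6026, 0.0665, 0.1933]
eef_rot: [0.559, 0.44, -0.549, 0.439]
ft_force: [1.0, 3.6, 0.3]
width: 0.0004
```

```bash
python3 - <<'E'
from h import *
rel([.0,.122,.181]); print(read_state()["ft_force"],read_state()["time"])
a=camera("side")[100:390,230:450,::-1]; cv2.imwrite("pics/s14.png",cv2.resize(a,None,fx=2,fy=2))
E
```

```text
turn45 [ 0.0067708  -0.01547956 -0.00895485] shift now-axes [ 0.48361339 -0.02507437  0.59339725] goal-axes [ 0.49094578 -0.01850704  0.58758886] tray tcp [  0.46267591 136.68972143 193.27364442]
[1.03105598 3.56941624 0.28330706] 12.6
```

View pics/s14.png

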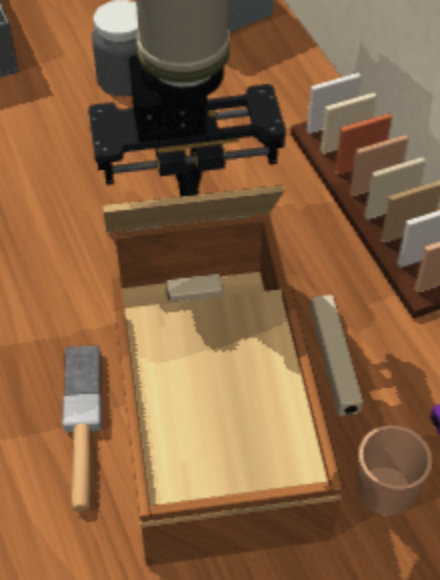

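>>> {"api": "arm_command", "payload": {
  "targets": [0, -0.01, 0, 0.22, 0, 0.3, 0, 0, 0, 0, 0.25, 0, 0.3, 0, 0, 0, 0, 0.3, 0, 0.28, 0, 0, 0, 0, 0.3, 0, 0.26, 0, 0, 0, 0, 0.35, 0, 0.2, 0, 0, 0, 0, 0.35, 0, 0.18, 0]
}}

```text
time: 13.15
ee_pos: [0.5932, 0.0232, 0.1452]
eef_rot: [0.557, 0.437, -0.552, 0.441]
ft_force: [-0.1, 1.3, 2.0]
width: 0.0003
```

```bash
python3 - <<'E'
from h import *
rel([.0,.09,.13]); print(read_state()["ft_force"],read_state()["time"])
a=camera("side")[100:390,230:450,::-1]; cv2.imwrite("pics/s15.png",cv2.resize(a,None,fx=2,fy=2))
E
```

```text
turn45 [ 0.003999   -0.00160384 -0.00997885] shift now-axes [ 0.60751474 -0.06321339  0.09709831] goal-axes [ 0.60811226 -0.05814564  0.09652325] tray tcp [  1.45364089  92.41308128 145.20280654]
[-0.12092955  1.33025416  2.03640804] 13.15
```

View pics/s15.png

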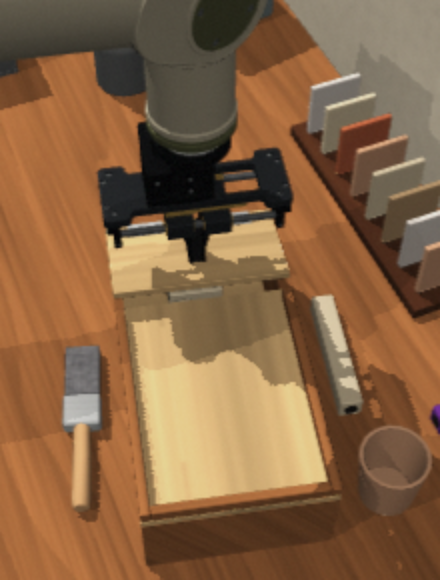

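>>> {"api": "arm_command", "payload": {
  "targets": [0, 0, 0, 0.3, 0, 0.1, 0, 0, 0, 0, 0.25, 0, 0.1, 0, 0, 0, 0, 0.15, 0, 0.1, 0, 0, 0, 0, 0.12, 0, 0, 0]
}}

```text
time: 13.53
ee_pos: [0.5915, 0.0175, 0.1302]
eef_rot: [0.556, 0.437, -0.552, 0.441]
ft_force: [-18.3, -6.5, 34.0]
width: 0.0004
```

```bash
python3 - <<'E'
from h import *
rel([.0,.09,.13]); print(read_state()["ft_force"],read_state()["time"])
E
```

```text
turn45 [ 0.00519988 -0.00133104 -0.01012413] shift now-axes [ 0.00650744 -0.04255106 -0.14188767] goal-axes [ 0.00669964 -0.04307768 -0.14171972] tray tcp [  1.07694207  86.45700701 130.16749099]
[-18.30834087  -6.49227214  33.97723101] 13.5333
```

The lid bottomed out at tip height 108 mm with 34 N. I'll release and look.

>>> {"api": "arm_command", "payload": {
  "targets": [0, 0, 0, -0.5, 0, 0, 0, 0, 0, 0, -1, 0, 0, 0, 0, 0, 0, -1, 0, 0, 0, 0, 0, 0, -1, 0, 0, 0, 0, 0, 0, -1, 0, -0.5, 0, 0, 0, 0, -0.5, 0, -1, 0, 0, 0, 0, 0, 0, -1, 0, 0, 0, 0, 0, 0, -1, 0, 0, 0, 0, 0, 0, -1, 0, 0, 0, 0, 0, 0, -1, 0, 0, 0, 0, 0, 0, -1, 0, 0, 0, 0, 0, 0, 0, 0]
}}

```text
time: 14.53
ee_pos: [0.6298, 0.1758, 0.255]
eef_rot: [-0.556, -0.433, 0.556, -0.44]
ft_force: [-0.0, 1.2, 0.4]
width: 0.0003
```

```bash
python3 - <<'E'
from h import *
s=read_state();print(s["ft_force"],s["time"],w2t(s["ee_pos"]))
T=camera("top");S=camera("side")
cv2.imwrite("pics/s16f.png",S[:,:,::-1]);cv2.imwrite("pics/t16f.png",T[:,:,::-1])
# model outlines of shut lid top
for n,im in(("side",S),("top",T)):
    b=cv2.resize(im[:,:,::-1],None,fx=4,fy=4,interpolation=cv2.INTER_CUBIC)
    for z,c in((.108,(255,0,0)),):
        p=((proj(n,t2w([(.095,.045,z),(-.095,.045,z),(-.095,.16,z),(.095,.16,z)]))+.5)*4-.5).astype(np.int32)
        cv2.polylines(b,[p],True,c,1)
    a=b[600:1000,1100:1660] if n=="side" else b[600:1200,1060:1700]
    cv2.imwrite(f"pics/{n}16.png",a)
E
```

```text
[-0.04356488  1.15656769  0.40661673] 14.5333 [0.00145118 0.24928184 0.25500586]
```

View pics/side16.png

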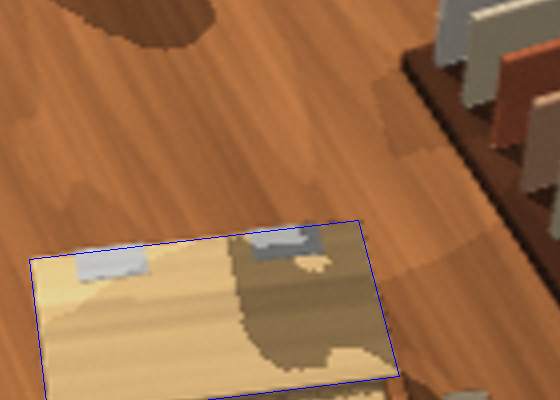

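View pics/t16f.png

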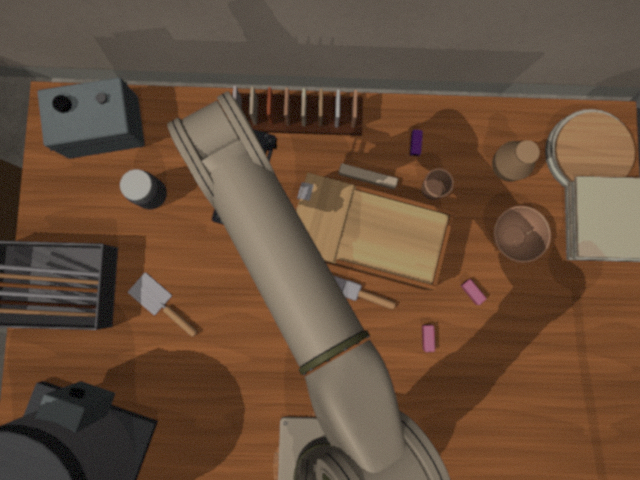

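View pics/s16f.png

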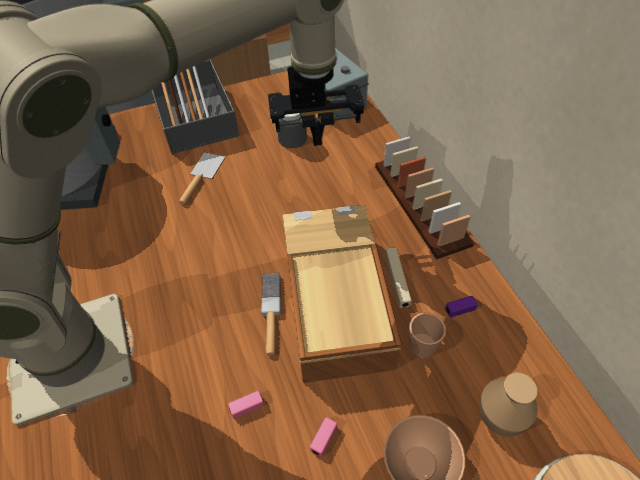

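The lid outline matches the modelled shut lid, the deck is empty, and the bystanders sit at their original pixels. The arm is clear, so I'll hand it in.

```bash
python3 -c "
from bench import *
close_job(); print(read_state()['time'])"
```

```text
the job is handed in; nothing more can be done
the job is handed in; nothing more can be done
```

All three cream posts are in the trough, the lid is shut, and the job was handed in at about 14.6 s on the robot's clock. No verdict was reported.

- **Sweep:** I slid the posts along the deck with the nearly closed fingers in two lanes, recentring once in each lane. A top view before closing showed all three lying flat in the trough and the deck empty.
- **Lid:** I pushed it over from behind with the closed fingers and pressed it down. It bottomed out at a fingertip height of 108 mm, with about 34 N vertical (about 39 N in all) through the fingertips. I then lifted off and backed away.
- **Last checks:** The lid's outline in the side view lies on the modelled shut position, to about a pixel. The other things on the table look unmoved in both pictures, except that the arm hides part of the brush in the top view. The arm was free, with only noise-level force.
- **Disagreements:** The first triangulated points were off by a few mm: 182 mm for the 190 mm back rim, and post tops at 119–124 mm against 126 mm. I fitted the tray model to both views to correct this. Finger height also drifted about ±7 mm during the sweeps, and I corrected it as I went.

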